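# Snap two inspection torches into the clip rail

## Task

Put the two slim inspection torches (one red, one blue) away in the clip rail: hold each one level, in line with the rail and centred in a holder, and press it sideways into that holder's pair of spring clips until both clips have snapped round the barrel and it is fully home. One torch per holder, either colour in either holder, either way round; leave the other things on the bench where they are.

Things in the scene. Friction and masses are not known exactly. Their poses are not given: they have to be found in the camera images.
- torch_red_mid (a point): centre of the slim red torch, on its axis, 8.5 mm above the bench as it lies. Its y axis runs along the torch: 140 mm long, reaching 70 mm either way (lens at +y), lying within 0.5 rad of crosswise (world y). Barrel round, 14 mm diameter over the middle 114 mm; a black hexagonal collar, 17 mm across flats and 9 mm wide, near each end. 45 g
- torch_blue_mid (a point): centre of the slim blue torch, on its axis, 8.5 mm above the bench as it lies. Its y axis runs along the torch: 140 mm long, reaching 70 mm either way (lens at +y), lying within 0.5 rad of crosswise (world y). Barrel round, 14 mm diameter over the middle 114 mm; a black hexagonal collar, 17 mm across flats and 9 mm wide, near each end. 45 g
- clip_rail: aluminium rail fixed to the bench, 300 mm long (own y), 52 mm deep, 12 mm thick, with two holders 170 mm apart, turned up to 0.15 rad. A holder is two sprung steel clips on grey posts, 40 mm either side of its seat point along y; between the posts 66 mm are free above the rail. Nothing on it is higher than 81 mm. Origin: under the middle of the rail, below the seat line
- holder_left (a point): seat of the left (+y) holder: where the torch's centre is when home, 60 mm above the bench. x = pressing direction (level, away from robot), y along the rail, z up. Clips open to -x: a flared mouth 30 mm high begins 18 mm before this point, then the two rounded noses of each clip leave a 10 mm gap that the barrel forces open. 8 to 15 N for both clips together; home, the barrel stops against the posts
- holder_right (a point): seat of the right (-y) holder: where the torch's centre is when home, 60 mm above the bench. x = pressing direction (level, away from robot), y along the rail, z up. Its clips are the same as those of the left holder
- tape_1: bystander: roll of black tape, 62 mm across, 19 mm high, at the left edge; origin under its middle
- board_small: bystander: small green circuit board, 46x62x11 mm, to the right of the rail; origin under its middle
Not all that is in view belongs to the job. What is shaped like the part that bears torch_blue_mid but turquoise is not meant.

How it is judged:
By the outcome, as a careful person would: the job done as asked, in the order asked, and still so for the second after the job is handed in, with the robot touching nothing.
It also fails if it takes over 51 s, if anything falls off the work surface, if the arm or the gripper's body presses on something with over 40 N, if the wrist force passes 120 N, or if a joint passes its speed limit or range.

## Robot

A 7-joint arm with a two-finger parallel gripper is mounted at the origin on a cart in front of the work surface, level with it; the furniture and walls round the work are solid. World frame = base frame: x ahead of the robot, y to its left, z up, the work surface at z = 0. Lengths are in m, angles in rad, forces in N, time in s.
With the tool pointing down it reaches from about 0.35 to 0.9 m from the base axis. Payload 19.9 kg.
Tool frame: the origin (TCP) lies on the centre line of the jaws, within the pads' length; the fingertips stand 14 mm ahead of it and the grasp point (between the pads) lies 5 mm behind it; z points along the fingers, x is the direction in which the jaws open and shut, and the axes are right-handed (so a half turn about z gives the same grasp; the last joint's range is limited). The gripper opens to 94 mm and grips with 3 to 60 N. Pads are 16 mm wide; open, the fingers measure 119 mm over their backs; the gripper's body (75 mm by 177 mm) begins 78 mm behind the grasp point.
Start: joints at [-1.286, 0.417, -0.01, 1.614, 0.005, 1.111, -0.053], TCP at [0.201, 0.592, 0.219] pointing down, gripper open.
Joint ranges: [-2.81, 2.81], [-0.39, 2.02], [-1.27, 1.25], [0.06, 2.57], [-1.19, 4.33], [0.19, 2], [-2.82, 2.82]. Speed limits (rad/s): [1.89, 1.89, 2.39, 2.39, 3.01, 3.01, 3.01].

## Interface

Orientations are given as a rotation vector (axis times angle).
In Python, from plant import * gives the robot as it stands. The module is installed in compiled form; this text tells all that it offers.
- The arm moves only by the tool apply_moves, never from a script. Its argument "series" is text: rows parted by semicolons, each of 7 numbers parted by spaces: the opening, from 0 (shut) to 1 (fully open), then the shift along the tool's x, y, z in units of 5 cm (1.0 is 5 cm), then the turn, a rotation vector about the tool's x, y, z in units of 30 degrees (1.0 is 30 degrees). In form: jaw tx ty tz wx wy wz; .... A call has 1 to 8 rows; each row shifts and turns the commanded pose from where the row before left it, along the tool's axes as they then stand; what a row does not reach is not made up. A row lasts 1/8 s, in which the tool goes at most 62.5 mm and 10.7 degrees, less where a joint would pass 70% of its speed; a pose out of reach is approached as far as the arm can. A call with a number of a shift or a turn outside -1 to 1 is refused whole. A call with a gripper value outside its range is refused whole. The fingers move at their own pace and stop on an object; "newtons" is the grip in N (left out, the last holds). Time passes only in rows, so rows that do not move let the fingers close. It gives the time, the measured TCP pose, the force and the opening at its end, in the units of the state.
- get_obs(): the state, without advancing time (a new reading comes with each control period).
- snapshot(name): name is "side" or "top"; returns a dict with "img" (420x560x3 uint8, red, green, blue), "K" (3x3 intrinsics, pixels), "R" (3x3) and "t" (3): a world point X has camera coordinates R X + t. Camera axes: x right, y down, z forward; pixel columns grow to the right and rows downward; lengths in m; the calibration is good to about 2 mm. A picture is of the moment at which its call begins. There is no depth.
- close_job(): hands the job in, once; it reports no verdict.
The state is a dict: "time": time; "joint_positions": joint angles; "qvel": joint speeds; "tau": joint torques, N m; "position": TCP position; "tcp_rot": TCP orientation; "ft_force": force on the tool from outside, world axes, zero at the start; "wrist_torque": the same for the moment, N m; "grip_width": finger opening in m.
Only numpy, scipy, OpenCV 4.12 (cv2) and the standard library are available. Lean on these libraries where they do the work, as an engineer would, in place of code of your own. Each camera call takes 0.05 s, during which the arm holds its last target.

## Working session

There is one attempt and no reset: what is moved stays moved. The work goes in short steps, Python scripts to look and compute and a tool call to move; the robot and the scene stay as the last step left them, time stands still between calls to the robot, and variables do not carry over. Pictures are saved under pics/ and viewed, and the job is handed in when it is done.

Besides the shell and the picture viewer there is one more tool, called after "Call:" by a JSON object that holds its "op" and its "data". apply_moves: Moves the arm, as the interface text tells. Its arguments: {"type":"object","properties":{"series":{"type":"string"},"newtons":{"type":"number"}},"required":["series"]}

```bash
mkdir -p pics
python3 - <<'E'
from plant import *
import cv2,numpy as np,pickle
o=get_obs();print(o)
for n in("side","top"):
    s=snapshot(n);cv2.imwrite(f"pics/{n}0.png",s["img"][:,:,::-1]);pickle.dump(s,open(f"{n}0.pkl","wb"))
    print(n,s["K"],s["R"],s["t"], -s["R"].T@s["t"])
E
```

```text
{'time': 0.0, 'joint_positions': array([-1.28549621,  0.41794944, -0.01031666,  1.61418231,  0.00468881,
        1.11072277, -0.05300951]), 'qvel': array([ 0.00064796,  0.00101807, -0.00157417,  0.00189037,  0.00032653,
       -0.00136642, -0.001237  ]), 'tau': array([-3.48207450e-04, -8.51247883e+01,  6.38449956e-01, -4.25990438e+01,
       -4.89104586e-02,  1.85683009e-02,  9.79439301e-05]), 'position': array([0.20051488, 0.5915675 , 0.21883712]), 'tcp_rot': array([ 2.55258032e+00,  1.83003302e+00, -1.50638537e-03]), 'ft_force': array([ 0.3539373 , -0.53015556,  0.02510113]), 'wrist_torque': array([-0.02325555, -0.02620016,  0.00168956]), 'grip_width': 0.09376215865129127}
side [[386.14448197   0.         277.60113215]
 [  0.         386.14448197 215.18966902]
 [  0.           0.           1.        ]] [[ 0.93341455 -0.35876682  0.00486249]
 [-0.24123091 -0.63753454 -0.73168118]
 [ 0.26560293  0.68178888 -0.68162967]] [-0.52804511  0.15449632  0.74721173] [ 0.33169265 -0.60038897  0.62493135]
top [[388.2847532    0.         279.42012075]
 [  0.         388.2847532  207.43526707]
 [  0.           0.           1.        ]] [[ 0.01129564 -0.99974725 -0.01943837]
 [-0.98536159 -0.00782195 -0.17029787]
 [ 0.17010278  0.02107745 -0.98520089]] [0.00166725 0.55343826 0.81400589] [ 0.4068533  -0.01116137  0.89624109]
```

View pics/side0.png

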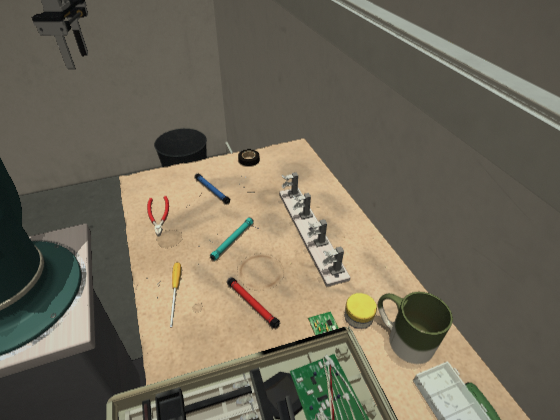

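View pics/top0.png

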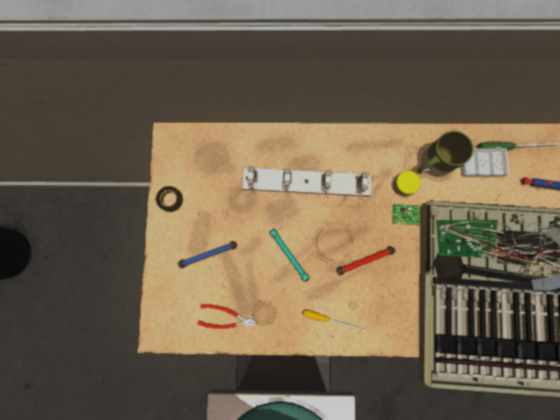

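Candidates in the top view: the blue torch at (208,254), the turquoise bar at (289,254), the red torch at (366,260), and a blue/red item at (540,183) outside the reachable bench area. I'll take the blue bar at (208,254) and the red one at (366,260). Next I measure them and check in an enlarged crop.

```bash
cat > h.py <<'E'
import cv2,numpy as np,pickle
def ray(s,u,v,z):
    c=-s["R"].T@s["t"]; d=s["R"].T@np.linalg.inv(s["K"])@np.array([u,v,1.]); return c+d*(z-c[2])/d[2]
def proj(s,X):
    p=s["K"]@(s["R"]@np.asarray(X)+s["t"]); return p[:2]/p[2]
def axis(m):
    n,l,st,_=cv2.connectedComponentsWithStats(m.astype(np.uint8)); 
    return n,l,st
E
python3 - <<'E'
from h import *
for n in("top","side"):
    s=pickle.load(open(n+"0.pkl","rb"));im=s["img"];hsv=cv2.cvtColor(im,cv2.COLOR_RGB2HSV);H,S,V=hsv[...,0].astype(int),hsv[...,1],hsv[...,2]
    for nm,m in(("red",((H<6)|(H>174))&(S>150)&(V>60)),("blue",(H>100)&(H<125)&(S>110)&(V>40)),("turq",(H>78)&(H<97)&(S>120))):
        k,l,st,_=cv2.connectedComponentsWithStats(m.astype(np.uint8))
        for i in range(1,k):
            if st[i,4]<80: continue
            ys,xs=np.nonzero(l==i)
            P=np.array([ray(s,x,y,0.0085)[:2] for x,y in zip(xs,ys)])
            c=(P.max(0)+P.min(0))/2; (cx,cy),(w,h),a=cv2.minAreaRect(P.astype(np.float32)*1000)
            mu=P.mean(0);e,vv=np.linalg.eigh(np.cov((P-mu).T));d=vv[:,1]*np.sign(vv[1,1])
            print(n,nm,st[i],"mean",mu.round(4),"rect",round(cx,1),round(cy,1),round(w),round(h),"yaw(y axis)",np.arctan2(-d[0],d[1]).round(3))
s=pickle.load(open("top0.pkl","rb"))["img"][:,:,::-1]
cv2.imwrite("pics/c_t.png",cv2.resize(s[225:290,170:410],None,fx=3.3,fy=3.3,interpolation=cv2.INTER_CUBIC))
cv2.imwrite("pics/c_r.png",cv2.resize(s[155:205,230:385],None,fx=5,fy=5,interpolation=cv2.INTER_CUBIC))
s=pickle.load(open("side0.pkl","rb"))["img"][:,:,::-1]
cv2.imwrite("pics/c_s.png",cv2.resize(s[165:290,260:360],None,fx=4.8,fy=4.8,interpolation=cv2.INTER_CUBIC))
E
```

```text
top red [342 249  49  23 247] mean [ 0.4416 -0.1892] rect 441.5 -189.1 11 117 yaw(y axis) 0.386
top red [201 305  37  11 101] mean [0.3302 0.1374] rect 330.0 139.2 83 10 yaw(y axis) -0.232
top red [198 321  38   7 107] mean [0.2947 0.1449] rect 295.3 144.4 83 11 yaw(y axis) -0.047
top blue [534 180  26   9 114] mean [ 0.6207 -0.6096] rect 621.2 -609.8 57 13 yaw(y axis) -0.157
top blue [186 246  44  17 149] mean [0.451  0.1721] rect 451.3 171.1 8 103 yaw(y axis) 0.362
top turq [271 230  37  50 247] mean [ 0.4506 -0.0154] rect 451.2 -14.6 133 13 yaw(y axis) -0.942
side red [162 196   7  25  83] mean [0.331  0.1332] rect 331.4 136.0 87 12 yaw(y axis) -0.216
side red [231 281  43  42 384] mean [ 0.4408 -0.189 ] rect 439.5 -186.2 15 117 yaw(y axis) 0.377
side blue [197 175  29  25 148] mean [0.451  0.1738] rect 450.3 175.8 14 118 yaw(y axis) 0.344
side turq [211 218  42  42 305] mean [ 0.4509 -0.0167] rect 453.4 -15.0 142 16 yaw(y axis) -0.936
```

View pics/c_t.png

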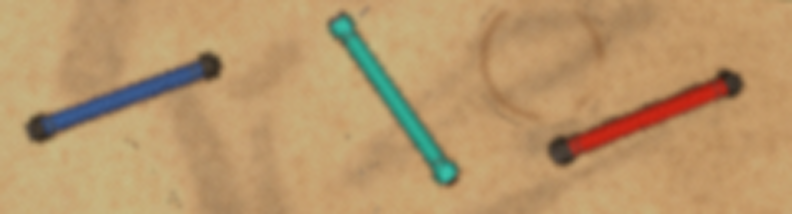

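View pics/c_r.png

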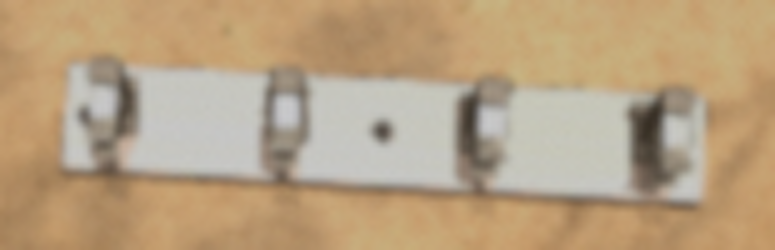

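View pics/c_s.png

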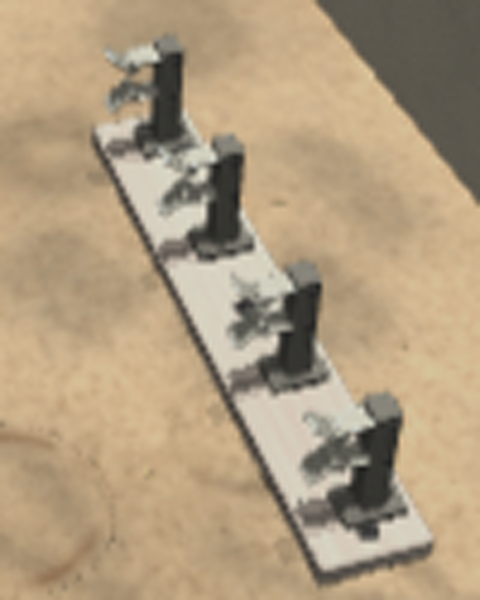

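The crop confirms it. Blue and red both have black collars, at crop (125,97) and (645,117). The turquoise bar at (393,100) has turquoise collars and is not meant. The rail shows four posts whose tops can be located in both views, so I measure those and the rail's edges.

Run:
```python
from h import *
T=pickle.load(open("top0.pkl","rb"));S=pickle.load(open("side0.pkl","rb"))
tt=(np.array([(105,65),(288,78),(491,85),(678,97)])-2)/5+[230,155]
ss=(np.array([(170,42),(228,143),(300,270),(380,403)])-2)/4.8+[260,165]
P=[s["K"]@np.c_[s["R"],s["t"]] for s in(T,S)]
X=cv2.triangulatePoints(P[0],P[1],tt.T,ss.T);X=(X[:3]/X[3]).T
print("posts",X.round(4).tolist(),[ (proj(T,x)-a).round(1).tolist() for x,a in zip(X,tt)])
print("posts@81 top",[ray(T,*p,.081).round(4).tolist() for p in tt]," side",[ray(S,*p,.081).round(4).tolist() for p in ss])
# rail mask
for n,s,roi in(("top",T,(155,205,235,380)),("side",S,(180,290,270,355))):
    hsv=cv2.cvtColor(s["img"],cv2.COLOR_RGB2HSV);m=np.zeros(hsv.shape[:2],np.uint8)
    a,b,c,d=roi;m[a:b,c:d]=((hsv[a:b,c:d,1]<45)&(hsv[a:b,c:d,2]>120))
    m=cv2.morphologyEx(m,cv2.MORPH_OPEN,np.ones((2,2)))
    k,l,st,_=cv2.connectedComponentsWithStats(m);i=1+st[1:,4].argmax();ys,xs=np.nonzero(l==i)
    Q=np.array([ray(s,x,y,.012)[:2] for x,y in zip(xs,ys)]).astype(np.float32)*1000
    r=cv2.minAreaRect(Q);print(n,st[i],r,cv2.boxPoints(r).round(1).tolist())
    cv2.imwrite(f"pics/m_{n}.png",cv2.resize(m*255,None,fx=1,fy=1))
for p in [(68,63),(706,95),(697,198),(64,168)]:
    print("corner top",ray(T,230+(p[0]-2)/5,155+(p[1]-2)/5,.012).round(4))
for p in [(95,128),(318,572),(432,543)]:
    print("corner side",ray(S,260+(p[0]-2)/4.8,165+(p[1]-2)/4.8,.012).round(4))
print("hole",ray(T,230+380/5,155+128/5,.012))
from scipy.spatial.transform import Rotation as Ro
print(Ro.from_rotvec([2.5526,1.83,-.0015]).as_matrix().round(3))
for s,a,b in((T,.6,.08),(T,.6,-.08)): pass
```

```text
posts [[0.6365, 0.0705, 0.0752], [0.6316, -0.0097, 0.0745], [0.6275, -0.0977, 0.074], [0.623, -0.1788, 0.0745]] [[-0.0, 0.0], [0.0, -0.1], [-0.2, 0.6], [-0.1, 0.4]]
posts@81 top [[0.6349, 0.0699, 0.081], [0.6296, -0.0097, 0.081], [0.627, -0.0974, 0.081], [0.6222, -0.1777, 0.081]]  side [[0.6333, 0.0634, 0.081], [0.6282, -0.0167, 0.081], [0.6223, -0.1041, 0.081], [0.6187, -0.1838, 0.081]]
top [ 256  170   70   24 1325] ((621.7201538085938, -16.001205444335938), (162.189453125, 50.88071060180664), 87.23564910888672) [[592.4000244140625, -95.80000305175781], [643.2000122070312, -98.19999694824219], [651.0, 63.79999923706055], [600.2000122070312, 66.19999694824219]]
side [309 239  42  46 717] ((626.834716796875, -153.03541564941406), (114.09537506103516, 67.86465454101562), 87.03568267822266) [[590.0, -208.3000030517578], [657.7999877929688, -211.8000030517578], [663.7000122070312, -97.80000305175781], [595.9000244140625, -94.30000305175781]]
corner top [0.6551 0.0943 0.012 ]
corner top [ 0.6414 -0.2048  0.012 ]
corner top [ 0.5923 -0.1993  0.012 ]
corner top [0.6044 0.0948 0.012 ]
corner side [0.6061 0.0929 0.012 ]
corner side [ 0.5882 -0.2045  0.012 ]
corner side [ 0.6389 -0.208   0.012 ]
hole [ 0.62363752 -0.05363278  0.012     ]
[[ 0.321  0.947 -0.   ]
 [ 0.947 -0.321 -0.001]
 [-0.001  0.    -1.   ]]
```

```bash
cat >> h.py <<'E'
from scipy.spatial.transform import Rotation as Ro
def go(o,pos,head):
    R=Ro.from_rotvec(o["tcp_rot"]).as_matrix()
    h=np.arctan2(R[1,0],R[0,0]);Rt=np.array([[np.cos(head),np.sin(head),0],[np.sin(head),-np.cos(head),0],[0,0,-1]])
    w=Ro.from_matrix(R.T@Rt).as_rotvec()/np.radians(30)
    dp=np.asarray(pos)-o["position"]
    print("t",round(o["time"],2),"pos",o["position"].round(4),"head",h.round(3),"zaxis",R[:,2].round(3),"F",o["ft_force"].round(1),"w",round(o["grip_width"],4))
    print("turn",w.round(3),"shift before turn",(R.T@dp/.05).round(3),"after",(Rt.T@dp/.05).round(3))
E
python3 - <<'E'
from h import *
from plant import *
T=pickle.load(open("top0.pkl","rb"))
f=lambda p:ray(T,(p[0]-1.2)/3.3+170,(p[1]-1.2)/3.3+225,.0085)
for n,a,b in(("blue",(40,127),(208,66)),("red",(563,151),(730,83))):
    A,B=f(a),f(b);d=A-B;print(n,((A+B)/2).round(4),np.linalg.norm(d).round(4),np.arctan2(-d[0],d[1]).round(3))
go(get_obs(),[.451,.173,.10],.355)
E
```

```text
blue [0.4513 0.1713 0.0085] 0.1226 0.359
red [ 0.4411 -0.1882  0.0085] 0.1244 0.391
t 0.1 pos [0.2005 0.5916 0.2189] head 1.244 zaxis [-0.    -0.001 -1.   ] F [-0.3 -0.4  0.5] w 0.0937
turn [1.000e-03 2.000e-03 1.698e+00] shift before turn [-6.319  7.432  2.385] after [1.787 9.592 2.378]
```

Call:
{"op": "apply_moves", "data": {"series": "1 0 0 0 0 0 0.34;1 0 0 0 0 0 0.34;1 0 0 0 0 0 0.34;1 0 0 0 0 0 0.34;1 0 0 0 0 0 0.34;1 0.3 1 0.3 0 0 0;1 0.3 1 0.3 0 0 0;1 0.3 1 0.3 0 0 0"}}

```text
time: 1.1
position: [0.2955, 0.4653, 0.1738]
tcp_rot: [3.092, 0.553, -0.0]
ft_force: [0.9, 0.2, -0.7]
grip_width: 0.094
```

Call:
{"op": "apply_moves", "data": {"series": "1 0.3 1 0.3 0 0 0;1 0.3 1 0.3 0 0 0;1 0.3 1 0.3 0 0 0;1 0 1 0.2 0 0 0;1 0 1 0.2 0 0 0;1 0 1 0.1 0 0 0;1 0 0.5 0 0 0 0;1 0 0 0 0 0 0"}}

```text
time: 2.1
position: [0.4501, 0.1757, 0.1044]
tcp_rot: [3.093, 0.548, -0.0]
ft_force: [0.1, 0.3, -0.2]
grip_width: 0.0938
```

Run:
```python
from h import *
from plant import *
go(get_obs(),[.4512,.1725,.0155],.355)
print(get_obs()["joint_positions"])
```

```text
t 2.1 pos [0.4501 0.1757 0.1044] head 0.351 zaxis [-0.    -0.001 -1.   ] F [ 0.1  0.3 -0.2] w 0.0938
turn [ 0.001  0.001 -0.008] shift before turn [-1.000e-03  6.700e-02  1.777e+00] after [-0.002  0.068  1.777]
[-0.7100457   0.33453206  0.32082787  2.06914775 -0.15015512  0.75984035
  0.05410499]
```

Call:
{"op": "apply_moves", "data": {"series": "1 0 0.07 0.5 0 0 0;1 0 0 0.5 0 0 0;1 0 0 0.4 0 0 0;1 0 0 0.25 0 0 0;1 0 0 0.12 0 0 0;1 0 0 0 0 0 0;0 0 0 0 0 0 0;0 0 0 0 0 0 0", "newtons": 40}}

```text
time: 3.1
position: [0.4511, 0.1744, 0.0164]
tcp_rot: [-3.092, -0.553, -0.001]
ft_force: [-0.7, 0.1, -0.2]
grip_width: 0.0774
```

Call:
{"op": "apply_moves", "data": {"series": "0 0 0 0 0 0 0;0 0 0 0 0 0 0;0 0 0 0 0 0 0;0 0 0 0 0 0 0"}}

```text
time: 3.6
position: [0.4509, 0.1742, 0.016]
tcp_rot: [3.092, 0.553, -0.0]
ft_force: [-0.3, 0.2, -0.9]
grip_width: 0.0373
```

Run:
```python
from h import *
from plant import *
go(get_obs(),[.57,.033,.12],-.05)
```

```text
t 3.6 pos [0.4509 0.1742 0.016 ] head 0.354 zaxis [ 0. -0. -1.] F [-0.3  0.2 -0.9] w 0.0373
turn [0.    0.    0.771] shift before turn [ 1.256  3.475 -2.08 ] after [ 2.521  2.702 -2.081]
```

Call:
{"op": "apply_moves", "data": {"series": "0 0 0 0 0 0 0;0 0 0 0 0 0 0;0 0 0 0 0 0 0;0 0 0 0 0 0 0;0 0 0 0 0 0 0"}}

```text
time: 4.22
position: [0.4508, 0.1742, 0.0159]
tcp_rot: [3.092, 0.553, -0.0]
ft_force: [-0.8, 0.8, 0.8]
grip_width: 0.0131
```

Run:
```python
from h import *
from plant import *
go(get_obs(),[.57,.033,.12],-.05)
for n in("side","top"):
    s=snapshot(n);cv2.imwrite(f"pics/{n}1.png",s["img"][:,:,::-1])
```

```text
t 4.22 pos [0.4508 0.1742 0.0159] head 0.354 zaxis [-0. -0. -1.] F [-0.8  0.8  0.8] w 0.0131
turn [0.    0.    0.771] shift before turn [ 1.257  3.475 -2.081] after [ 2.522  2.702 -2.081]
```

Call:
{"op": "apply_moves", "data": {"series": "0 0 0 -0.5 0 0 0;0 0 0 -0.8 0 0 0;0 0 0 -0.8 0 0 0.27;0 0.4 0.4 0 0 0 0.25;0 0.4 0.4 0 0 0 0.25;0 0.5 0.5 0 0 0 0;0 0.5 0.5 0 0 0 0;0 0.3 0.4 0 0 0 0"}}

```text
time: 5.32
position: [0.5586, 0.0662, 0.1209]
tcp_rot: [3.14, -0.078, 0.0]
ft_force: [0.1, 0.8, -0.4]
grip_width: 0.013
```

Call:
{"op": "apply_moves", "data": {"series": "0 0.3 0.4 0 0 0 0;0 0 0 0 0 0 0"}}

```text
time: 5.58
position: [0.5722, 0.045, 0.1209]
tcp_rot: [3.14, -0.081, 0.0]
ft_force: [-0.1, 0.1, -0.7]
grip_width: 0.0126
```

Run:
```python
from h import *
from plant import *
go(get_obs(),[.57,.033,.0674],-.05)
for n in("side","top"):
    s=snapshot(n);cv2.imwrite(f"pics/{n}2.png",s["img"][:,:,::-1])
    pickle.dump(s,open(n+"2.pkl","wb"))
a=cv2.imread("pics/top2.png")[130:280,180:400];b=cv2.imread("pics/side2.png")[100:280,180:370]
cv2.imwrite("pics/c2.png",np.vstack([cv2.resize(a,(440,300)),cv2.resize(b,(316,300))[:, :] if 0 else cv2.copyMakeBorder(cv2.resize(b,(316,300)),0,0,0,124,0)]))
```

```text
t 5.58 pos [0.5722 0.045  0.1209] head -0.052 zaxis [ 0.    -0.001 -1.   ] F [-0.1  0.1 -0.7] w 0.0126
turn [ 0.002 -0.    -0.003] shift before turn [-0.031  0.241  1.07 ] after [-0.031  0.242  1.069]
```

View pics/c2.png

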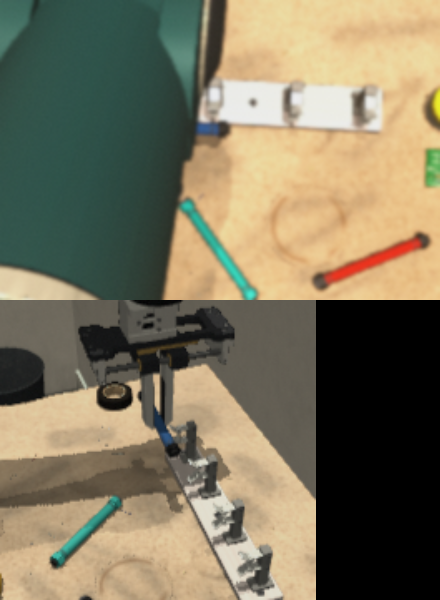

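The torch is in the jaws, and its right collar shows at about (292,194) in the top view and (284,190) in the side view. I compare these with where they should be.

Run:
```python
from h import *
T=pickle.load(open("top2.pkl","rb"));S=pickle.load(open("side2.pkl","rb"))
p=np.array([.5722,.045,.1135]);u=np.array([.052,1,0])
print("pred end/collar top",proj(T,p-.07*u),proj(T,p-.0615*u),"side",proj(S,p-.07*u),proj(S,p-.0615*u))
a=T["img"][180:210,265:305,::-1];b=S["img"][150:205,240:305,::-1]
cv2.imwrite("pics/c2b.png",np.hstack([cv2.resize(a,(400,300),interpolation=2),cv2.resize(b,(390,330),interpolation=2)[:300]]))
```

```text
pred end/collar top [294.43697388 194.8232677 ] [290.3030433  194.58320868] side [283.45139228 191.2828375 ] [282.15115781 188.82230779]
```

View pics/c2b.png

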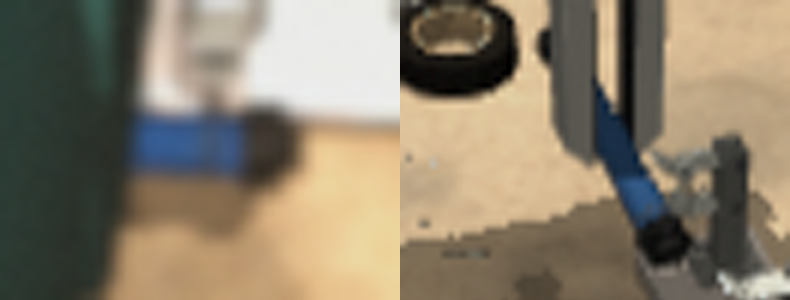

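Run:
```python
from h import *
S=pickle.load(open("side2.pkl","rb"))
p=np.array([.5722,.045,.1135]);u=np.array([.052,1,0])
for k in(-.0615,.0615,.07): print(k,proj(S,p+k*u), proj(S,p+k*u+[0,0,.005]),proj(S,p+k*u+[0.005,0,0]))
```

```text
-0.0615 [282.15115781 188.82230779] [282.18203309 186.95885231] [284.36571097 188.29122877]
0.0615 [265.25834898 156.85479797] [265.22170947 155.04794792] [267.28660021 156.42174546]
0.07 [264.20944964 154.86988827] [264.16906964 153.06740263] [266.22595683 154.44259345]
```

Call:
{"op": "apply_moves", "data": {"series": "0 -0.1 0.22 0.3 0 0 0;0 0 0 0.4 0 0 0;0 0 0 0.25 0 0 0;0 0 0 0.12 0 0 0;0 0 0 0 0 0 0;0 0 0 0 0 0 0", "newtons": 60}}

```text
time: 6.42
position: [0.5664, 0.0361, 0.0679]
tcp_rot: [-3.141, 0.077, -0.001]
ft_force: [0.1, 0.3, 0.0]
grip_width: 0.0129
```

Run:
```python
from h import *
from plant import *
go(get_obs(),[.622,.0313,.0674],-.052)
s=snapshot("side");pickle.dump(s,open("side3.pkl","wb"))
p=np.array([.567,.034,.060]);u=np.array([.052,1,0])
print([proj(s,p+k*u).round(1) for k in(-.0615,.0615)])
cv2.imwrite("pics/c3.png",cv2.resize(s["img"][150:250,230:340,::-1],None,fx=6,fy=6,interpolation=2))
```

```text
t 6.42 pos [0.5664 0.0361 0.0679] head -0.049 zaxis [ 0.001  0.    -1.   ] F [0.1 0.3 0. ] w 0.0129
turn [-0.    -0.001  0.005] shift before turn [1.115 0.041 0.011] after [1.115 0.038 0.011]
[array([281.5, 211.6]), array([265.1, 178.4])]
```

View pics/c3.png

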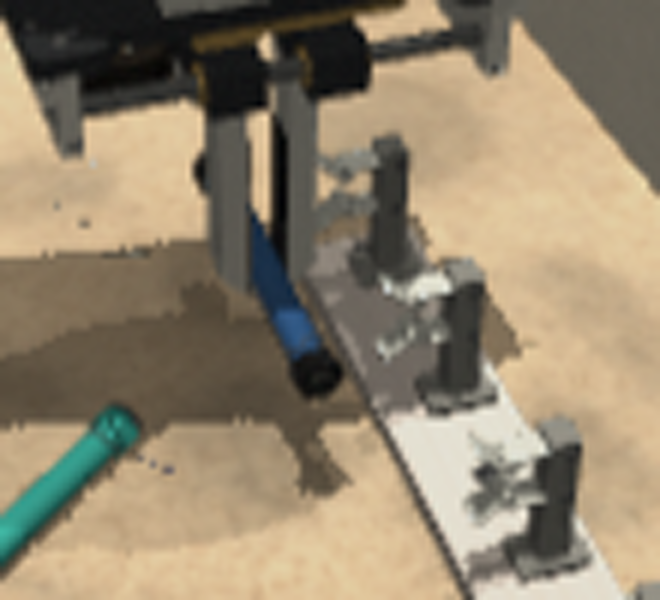

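The blue torch is level in front of the left holder. Its near collar is at (282.5,211.7), against (281.5,211.6) predicted. Pressing now.

Call:
{"op": "apply_moves", "data": {"series": "0 0.2 0.04 0.01 0 0 0;0 0.2 0 0 0 0 0;0 0.15 0 0 0 0 0;0 0.1 0 0 0 0 0;0 0 0 0 0 0 0"}}

```text
time: 7.1
position: [0.5987, 0.0324, 0.0668]
tcp_rot: [3.14, -0.078, -0.0]
ft_force: [-0.0, 1.0, -0.4]
grip_width: 0.0125
```

Call:
{"op": "apply_moves", "data": {"series": "0 0.08 0 0 0 0 0;0 0.06 0 0 0 0 0;0 0.06 0 0 0 0 0;0 0 0 0 0 0 0"}}

```text
time: 7.6
position: [0.6052, 0.0322, 0.0657]
tcp_rot: [-3.14, 0.077, 0.012]
ft_force: [-18.0, 0.4, 3.8]
grip_width: 0.0122
```

Call:
{"op": "apply_moves", "data": {"series": "0 0.04 0 0 0 0 0;0 0 0 0 0 0 0"}}

```text
time: 7.85
position: [0.6087, 0.032, 0.0663]
tcp_rot: [-3.141, 0.077, 0.006]
ft_force: [-7.9, 1.9, 1.7]
grip_width: 0.0123
```

Run:
```python
from h import *
from plant import *
go(get_obs(),[.622,.0313,.0674],-.052)
s=snapshot("side");pickle.dump(s,open("side4.pkl","wb"))
cv2.imwrite("pics/c4.png",cv2.resize(s["img"][150:230,250:330,::-1],None,fx=7,fy=7,interpolation=2))
```

```text
t 7.85 pos [0.6087 0.032  0.0663] head -0.049 zaxis [-0.004  0.    -1.   ] F [-7.9  1.9  1.7] w 0.0123
turn [0.    0.008 0.005] shift before turn [ 0.266  0.    -0.023] after [ 0.266 -0.001 -0.022]
```

View pics/c4.png

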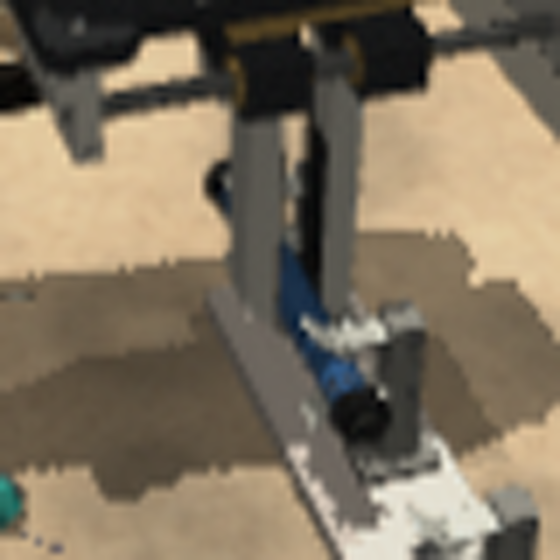

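The force peaked at 18 N and then eased while the barrel moved forward, so it is passing the noses. I keep pressing.

Call:
{"op": "apply_moves", "data": {"series": "0 0.05 0 0 0 0 0;0 0.04 0 0 0 0 0;0 0 0 0 0 0 0"}}

```text
time: 8.28
position: [0.6151, 0.0317, 0.067]
tcp_rot: [3.141, -0.077, 0.0]
ft_force: [-2.4, 0.2, -0.0]
grip_width: 0.0126
```

Call:
{"op": "apply_moves", "data": {"series": "0 0.05 0 0 0 0 0;0 0.04 0 0 0 0 0;0 0 0 0 0 0 0"}}

```text
time: 8.65
position: [0.6186, 0.0315, 0.0668]
tcp_rot: [-3.14, 0.077, 0.004]
ft_force: [-9.5, 1.6, 5.6]
grip_width: 0.0124
```

Call:
{"op": "apply_moves", "data": {"series": "0 0.05 0 0 0 0 0;0 0.04 0 0 0 0 0;0 0 0 0 0 0 0;0 0 0 0 0 0 0"}}

```text
time: 9.15
position: [0.619, 0.0315, 0.0662]
tcp_rot: [-3.14, 0.077, 0.017]
ft_force: [-37.9, 2.1, 27.0]
grip_width: 0.0126
```

Run:
```python
from h import *
from plant import *
go(get_obs(),[.622,.0313,.0674],-.052)
s=snapshot("side");pickle.dump(s,open("side5.pkl","wb"))
cv2.imwrite("pics/c5.png",cv2.resize(s["img"][150:230,250:330,::-1],None,fx=7,fy=7,interpolation=2))
```

```text
t 9.15 pos [0.619  0.0315 0.0662] head -0.049 zaxis [-0.011  0.001 -1.   ] F [-37.9   2.1  27. ] w 0.0126
turn [-0.001  0.021  0.005] shift before turn [ 0.06   0.    -0.024] after [ 0.06  -0.    -0.023]
```

View pics/c5.png

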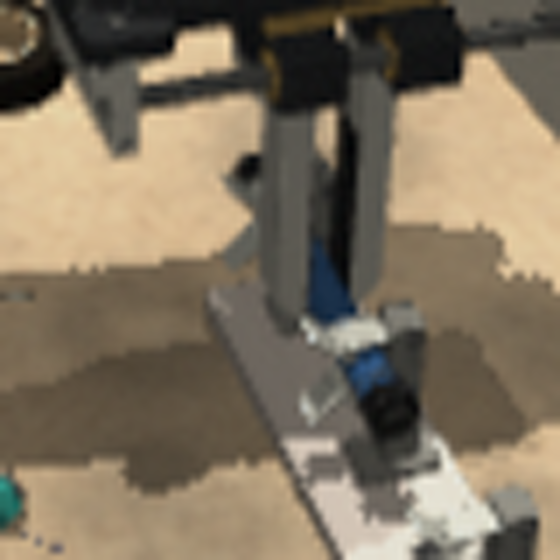

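A hard stop at x = 0.619 with 38 N, and both clips are over the barrel, so it is home. I unload, open and lift.

Call:
{"op": "apply_moves", "data": {"series": "0 -0.08 0 0 0 0 0;0.5 0 0 0 0 0 0;0.5 0 0 0 0 0 0;0.5 0 0 0 0 0 0;0.5 0 0 0 0 0 0;0.5 0 0 -0.3 0 0 0;0.5 0 0 -0.6 0 0 0;0.5 0 0 -0.8 0 0 0"}}

```text
time: 10.2
position: [0.6197, 0.0312, 0.1534]
tcp_rot: [3.14, -0.078, -0.001]
ft_force: [-0.7, -0.2, 0.0]
grip_width: 0.047
```

Run:
```python
from h import *
from plant import *
go(get_obs(),[.4412,-.189,.12],.386)
for n in("side","top"):
    s=snapshot(n);pickle.dump(s,open(n+"6.pkl","wb"))
    print(n,[proj(s,[.619+.05*k,.0315+k,.06]).round(1) for k in(-.0615,.0615)])
    if n=="side":cv2.imwrite("pics/c6.png",cv2.resize(s["img"][150:330,230:350,::-1],None,fx=3.3,fy=3.3,interpolation=2))
```

```text
t 10.2 pos [0.6197 0.0312 0.1534] head -0.049 zaxis [-0.001 -0.    -1.   ] F [-0.7 -0.2  0. ] w 0.047
turn [ 0.     0.001 -0.832] shift before turn [-3.347  4.576  0.672] after [-4.965  2.737  0.668]
side [array([303.9, 206.6]), array([285.7, 174.4])]
top [array([296.3, 178.8]), array([241. , 175.7])]
```

View pics/c6.png

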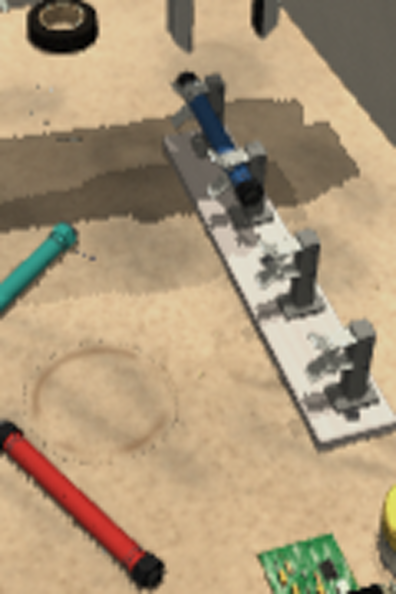

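Blue is home and level: collars measured at (287,174) and (305,207.6), predicted at (285.7,174.4) and (303.9,206.6). Now red.

Call:
{"op": "apply_moves", "data": {"series": "0.7 -0.5 0.7 0 0 0 0;0.7 -0.6 0.8 0 0 0 0;0.7 -0.6 0.8 0 0 0 0;0.7 -0.6 0.8 0 0 0 0;0.7 -0.6 0.8 0 0 0 0;0.7 -0.45 0.68 0 0 0 0;0.7 0 0 0.2 0 0 -0.3;0.7 0 0 0.2 0 0 -0.3"}}

```text
time: 11.3
position: [0.4413, -0.1895, 0.1323]
tcp_rot: [3.113, 0.421, 0.002]
ft_force: [0.1, 1.2, -0.6]
grip_width: 0.0658
```

Call:
{"op": "apply_moves", "data": {"series": "0.7 0 0 0.2 0 0 -0.23;0.7 0 0 0 0 0 0"}}

```text
time: 11.55
position: [0.4411, -0.1892, 0.1219]
tcp_rot: [-3.084, -0.6, 0.001]
ft_force: [0.1, -0.1, 0.4]
grip_width: 0.0658
```

Run:
```python
from h import *
from plant import *
go(get_obs(),[.4412,-.1887,.0155],.386)
```

```text
t 11.55 pos [ 0.4411 -0.1892  0.1219] head 0.384 zaxis [-0.001  0.    -1.   ] F [ 0.1 -0.1  0.4] w 0.0658
turn [-0.001  0.001 -0.003] shift before turn [ 0.007 -0.007  2.128] after [ 0.006 -0.008  2.128]
```

Call:
{"op": "apply_moves", "data": {"series": "0.7 0 0 0.5 0 0 0;0.7 0 0 0.5 0 0 0;0.7 0 0 0.5 0 0 0;0.7 0 0 0.35 0 0 0;0.7 0 0 0.2 0 0 0;0.7 0 0 0.08 0 0 0;0.7 0 0 0 0 0 0;0 0 0 0 0 0 0"}}

```text
time: 12.55
position: [0.4418, -0.1892, 0.016]
tcp_rot: [3.083, 0.601, 0.001]
ft_force: [0.3, 0.2, 0.3]
grip_width: 0.0592
```

Call:
{"op": "apply_moves", "data": {"series": "0 0 0 0 0 0 0;0 0 0 0 0 0 0;0 0 0 0 0 0 0;0 0 0 0 0 0 0;0 0 0 0 0 0 0;0 0 0 0 0 0 0;0 0 0 0 0 0 0", "newtons": 60}}

```text
time: 13.42
position: [0.4414, -0.1891, 0.0155]
tcp_rot: [3.083, 0.601, -0.0]
ft_force: [-0.3, -0.1, 0.1]
grip_width: 0.0125
```

Run:
```python
from h import *
from plant import *
go(get_obs(),[.56,-.136,.125],-.05)
```

```text
t 13.43 pos [ 0.4414 -0.1891  0.0155] head 0.385 zaxis [-0. -0. -1.] F [-0.3 -0.1  0.1] w 0.0125
turn [0.    0.    0.831] shift before turn [ 2.598 -0.092 -2.19 ] after [ 2.317 -1.179 -2.19 ]
```

Call:
{"op": "apply_moves", "data": {"series": "0 0 0 -0.5 0 0 0;0 0 0 -0.8 0 0 0;0 0 0 -0.8 0 0 0.28;0 0 0 -0.09 0 0 0.28;0 0 0 0 0 0 0.27;0 0.6 -0.3 0 0 0 0;0 0.6 -0.3 0 0 0 0;0 0.6 -0.3 0 0 0 0"}}

```text
time: 14.42
position: [0.5344, -0.148, 0.125]
tcp_rot: [-3.141, 0.077, -0.0]
ft_force: [0.6, -0.3, -0.3]
grip_width: 0.0123
```

Call:
{"op": "apply_moves", "data": {"series": "0 0.5 -0.28 0 0 0 0;0 0 0 0 0 0 0"}}

```text
time: 14.68
position: [0.5603, -0.1346, 0.1245]
tcp_rot: [3.141, -0.074, -0.0]
ft_force: [-0.6, 0.0, -1.1]
grip_width: 0.0126
```

Run:
```python
from h import *
from plant import *
o=get_obs()
go(o,[.561,-.136,.067],-.05)
p=o["position"]-[0,0,.007];u=np.array([.05,1,0])
I=[]
for n,(a,b,c,d) in(("side",(170,260,270,360)),("top",(160,240,290,400))):
    s=snapshot(n);pickle.dump(s,open(n+"7.pkl","wb"))
    print(n,[proj(s,p+k*u).round(1) for k in(-.0615,.0615)])
    I.append(cv2.resize(s["img"][a:b,c:d,::-1],(int((d-c)*4),int((b-a)*4)),interpolation=2)[:320])
cv2.imwrite("pics/c7.png",np.hstack(I))
```

```text
t 14.68 pos [ 0.5603 -0.1346  0.1245] head -0.047 zaxis [-0. -0. -1.] F [-0.6  0.  -1.1] w 0.0126
turn [0.    0.    0.006] shift before turn [0.015 0.028 1.151] after [0.015 0.028 1.151]
side [array([313.3, 248.7]), array([290. , 204.7])]
top [array([378.7, 200.5]), array([318. , 197.1])]
```

View pics/c7.png

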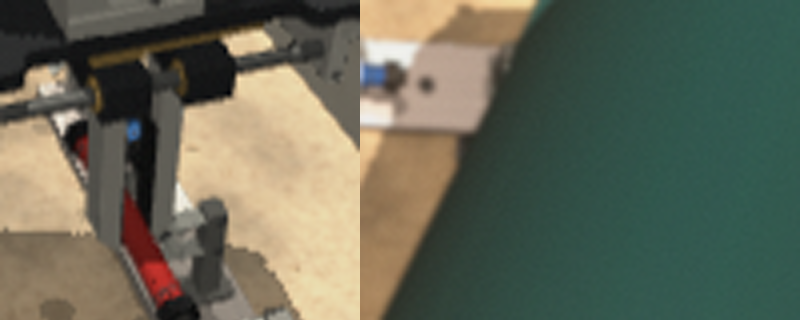

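The red torch sits in line: collars at about (314,247) and (289.5,203), predicted at (313,249) and (290,205). I lower it in front of the right holder and press.

Call:
{"op": "apply_moves", "data": {"series": "0 0 0.03 0.35 0 0 0;0 0 0 0.4 0 0 0;0 0 0 0.27 0 0 0;0 0 0 0.13 0 0 0;0 0.15 0 0 0 0 0;0 0.2 0 0 0 0 0;0 0.2 0 0 0 0 0;0 0 0 0 0 0 0"}}

```text
time: 15.78
position: [0.5875, -0.1387, 0.0676]
tcp_rot: [3.14, -0.077, 0.001]
ft_force: [-1.1, 0.2, 0.8]
grip_width: 0.0123
```

Run:
```python
from h import *
from plant import *
o=get_obs()
go(o,[.6105,-.1387,.067],-.05)
p=o["position"]-[0,0,.007];u=np.array([.05,1,0])
s=snapshot("side");print([proj(s,p+k*u).round(1) for k in(-.0615,.0615)])
cv2.imwrite("pics/c8.png",cv2.resize(s["img"][195:295,270:370,::-1],None,fx=5,fy=5,interpolation=2))
```

```text
t 15.78 pos [ 0.5875 -0.1387  0.0676] head -0.049 zaxis [ 0.001 -0.    -1.   ] F [-1.1  0.2  0.8] w 0.0123
turn [ 0.001 -0.001  0.002] shift before turn [ 0.46  -0.022  0.013] after [ 0.46  -0.023  0.013]
[array([325.3, 266.8]), array([302. , 223.2])]
```

View pics/c8.png

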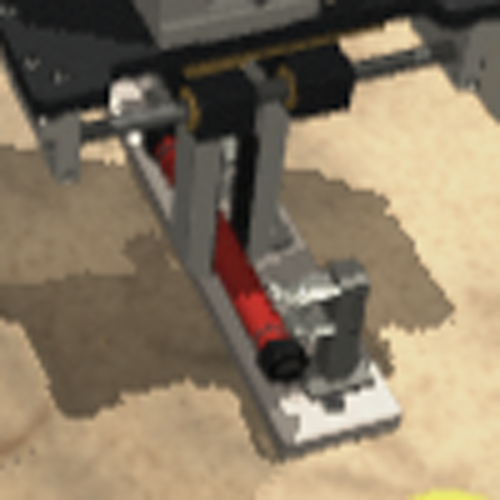

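Red is at the mouth of the right holder and level, with its collar at (326,267) against (325.3,266.8) predicted. Pressing.

Call:
{"op": "apply_moves", "data": {"series": "0 0.12 -0.02 0 0 0 0;0 0.06 0 0 0 0 0;0 0.06 0 0 0 0 0;0 0 0 0 0 0 0"}}

```text
time: 16.32
position: [0.5974, -0.1382, 0.0669]
tcp_rot: [-3.14, 0.078, 0.004]
ft_force: [-5.8, 1.2, 0.3]
grip_width: 0.0128
```

Call:
{"op": "apply_moves", "data": {"series": "0 0.06 0 0 0 0 0;0 0.05 0 0 0 0 0;0 0 0 0 0 0 0"}}

```text
time: 16.7
position: [0.6029, -0.1386, 0.0669]
tcp_rot: [-3.14, 0.078, 0.004]
ft_force: [-6.1, -0.1, -1.4]
grip_width: 0.0126
```

Call:
{"op": "apply_moves", "data": {"series": "0 0.05 0 0 0 0 0;0 0.04 0 0 0 0 0;0 0 0 0 0 0 0"}}

```text
time: 17.08
position: [0.609, -0.1388, 0.0675]
tcp_rot: [3.14, -0.077, 0.001]
ft_force: [1.3, -0.2, -2.6]
grip_width: 0.0127
```

Call:
{"op": "apply_moves", "data": {"series": "0 0.05 0 0 0 0 0;0 0.04 0 0 0 0 0;0 0 0 0 0 0 0"}}

```text
time: 17.45
position: [0.6105, -0.1389, 0.0671]
tcp_rot: [-3.139, 0.078, 0.009]
ft_force: [-20.6, 3.8, 12.4]
grip_width: 0.0127
```

Call:
{"op": "apply_moves", "data": {"series": "0 0.05 0 0 0 0 0;0 0.02 0 0 0 0 0;0 0 0 0 0 0 0;0 0 0 0 0 0 0"}}

```text
time: 17.95
position: [0.6108, -0.139, 0.0667]
tcp_rot: [-3.138, 0.079, 0.019]
ft_force: [-42.4, 5.9, 29.2]
grip_width: 0.0129
```

Hard stop at x = 0.611, as expected from the left holder. I unload, release, lift and retreat.

Call:
{"op": "apply_moves", "data": {"series": "0 -0.1 0 0 0 0 0;0.5 0 0 0 0 0 0;0.5 0 0 0 0 0 0;0.5 0 0 0 0 0 0;0.5 0 0 0 0 0 0;0.5 0 0 -0.3 0 0 0;0.5 0 0 -0.6 0 0 0;0.5 0 0 -0.9 0 0 0"}}

```text
time: 18.95
position: [0.6111, -0.1389, 0.1587]
tcp_rot: [3.14, -0.078, -0.002]
ft_force: [-0.3, -0.3, 0.6]
grip_width: 0.0469
```

Call:
{"op": "apply_moves", "data": {"series": "0.5 0 0 -0.9 0 0 0;0.5 -0.8 0 -0.5 0 0 0;0.5 -0.8 0 0 0 0 0;0.5 -0.8 0 0 0 0 0;0.5 -0.8 0 0 0 0 0;0.5 -0.6 0 0 0 0 0;0.5 0 0 0 0 0 0"}}

```text
time: 19.82
position: [0.4207, -0.1296, 0.2286]
tcp_rot: [-3.139, 0.079, -0.003]
ft_force: [0.6, 0.2, -0.4]
grip_width: 0.0469
```

Run:
```python
from h import *
from plant import *
o=get_obs();print(o["time"],o["position"],o["ft_force"])
I=[]
for n,(a,b,c,d) in(("side",(150,290,250,360)),("top",(145,215,150,430))):
    s=snapshot(n);cv2.imwrite(f"pics/{n}9.png",s["img"][:,:,::-1])
    for q in([.619,.0315],[.6108,-.139]):print(n,[proj(s,[q[0]+.05*k,q[1]+k,.06]).round(1) for k in(-.0615,.0615)])
    if n=="side":cv2.imwrite("pics/c9.png",cv2.resize(s["img"][a:b,c:d,::-1],None,fx=4,fy=4,interpolation=2))
```

```text
19.825 [ 0.42067634 -0.12962161  0.22857401] [ 0.64796071  0.18068951 -0.39671396]
side [array([303.9, 206.6]), array([285.7, 174.4])]
side [array([336.5, 263.7]), array([312.1, 220.8])]
top [array([296.3, 178.8]), array([241. , 175.7])]
top [array([373.9, 182.9]), array([317.9, 179.8])]
```

View pics/c9.png

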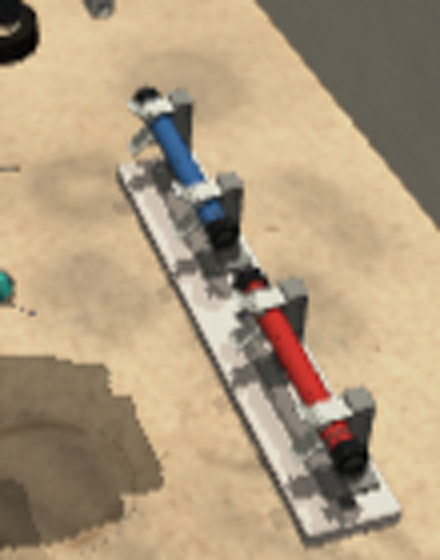

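View pics/top9.png

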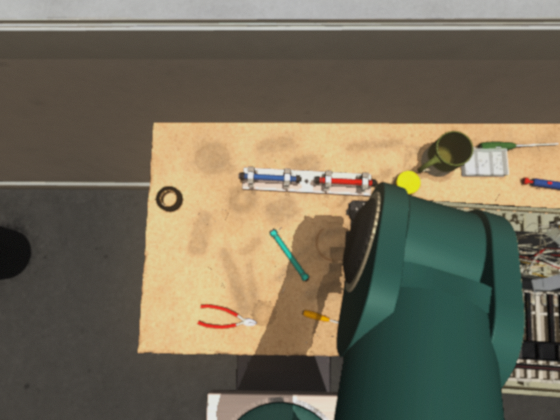

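Both torches sit in their clip pairs. Blue's collars are at side-view (287,175) and (305,208), red's at (312,220) and (337,264), all within about 1.5 px of prediction. The bystanders in view are unmoved and the arm is clear, so I hand in.

```bash
python3 -c "
from plant import *
print(close_job())"
```

```text
the job is handed in; nothing more can be done
None
```

Both torches are in the clip rail, blue in the left holder and red in the right, and the job was handed in at about 20 s of the 51 s allowed. No verdict was reported.

- **Pressing home:** each torch was held level and in line with the rail, then pressed in until the force eased past the clip noses. It then stopped hard against the posts, at x = 0.619 with 38 N for blue and x = 0.611 with 42 N for red. Those readings are wrist force, pressed through the fingers.
- **Last pictures:** both torches sit in both of their clips, with the collars within about 1.5 px (roughly 3 mm) of where they should be when home.
- **Other things on the bench:** the turquoise bar, the tape and the other items in view had not moved. In the last top view the arm hid the small circuit board, so I could not check it then. I last saw it in place after blue was in, and the arm did not go near it after that.
- **Disagreement:** while pressing blue in, the first force reading was 18 N, a little above the stated 8 to 15 N, before the clips gave. No check failed.

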